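# Index the weight case over, load it, shut it and index it back

### The job

Pull up the black index plunger knob, slide the carriage with the open weight case to the left-hand (loading) end slot of the index bar and let the plunger drop home there; then put every bell-shaped weight on the shelf into the case, upright on its floor with one to a compartment, setting each down gently rather than dropping it. With the case still there shut its lid, and only then pull the plunger again, slide the carriage back to the right-hand end slot and let the plunger spring fully home in it. Do not disturb the jar, the scoop or the forks.

Things in the scene. Friction and masses are not known exactly. Their poses are not given: they have to be found in the camera images.
- slide: fixed aluminium base plate of the index slide, 220 x 340 x 12 mm; origin at the shelf's surface, 20 mm farther in x than the plate's centre. Its x axis points away from the robot, y (to the robot's left) is the line of sliding, z up. At x = -110 mm a steel index bar runs along y, top 24 mm above the shelf, with slots at y = +70 (left), 0 and -70 mm (right)
- load_slot (a point): mouth of the left-hand end slot (the loading end), at the bar's top
- end_slot (a point): mouth of the right-hand end slot, at the bar's top; all three slots are 13 mm wide along the slide's y, and 12 mm deep. This is where the plunger's pin starts and must end
- carriage (a joint): travel of the carriage with the case on the slide: 0 = pin in the left-hand end slot (loading end), 0.07 = middle slot, 0.14 = right-hand end slot, where it starts; it grows as the carriage goes right, along the slide's -y. End stops at -0.002 and 0.142. It rubs with about 1.5 N and stays where it is left
- plunger (a joint): lift of the spring plunger: 0 = pin fully home in a slot, at most 0.016 (m). The round-ended 10 mm pin clears the bar when lifted more than 0.010; let go between slots it rests on the bar at 0.010. The spring pulls down with 4 N at 0 and 10 N at full lift
- knob_grip (a point): point to grip the plunger's knob: on its axis, 74 mm above the shelf when home. An upright black cylinder, 28 mm in diameter, 56 to 84 mm above the shelf (home), on a slimmer brass bush (22 mm), at the front of the carriage, its axis 42 mm from the case's front wall; moves up with the plunger and sideways with the carriage
- case_floor (a point): centre of the case's inner floor, 34 mm above the shelf; axes parallel to the slide's; travels with the carriage. Dark wooden case, 136 x 136 mm outside, 6 mm walls; front, back and left walls end 38 mm above this floor, the right-hand (hinge) wall 72 mm above it. Dividers 4 mm thick, 14 mm high, cross at the centre and make four compartments 60 x 60 mm
- cell1 (a point): centre of the floor of the front left compartment (moves with the carriage)
- cell2 (a point): centre of the floor of the back left compartment
- cell3 (a point): centre of the floor of the front right compartment; beside the tall hinge wall (its face 30 mm away), so close the fingers along the slide's x axis here
- cell4 (a point): centre of the floor of the back right compartment; beside the tall hinge wall, as cell3
- lid (a joint): opening of the 0.25 kg lid about its hinge atop the case's right-hand wall (axis along the slide's x, 106 mm above the shelf, 68 mm right of the case's centre): 0 = shut, 2.2 rad = fully open, leaning out to the right. Turns easily; below about 1.4 rad it sinks shut by itself in about two seconds, else it leans open. About 1 to 2 N on its outer face near the edge pushes it over
- lid_edge (a point): middle of the lid's free edge on its outer face (the top face when shut, 114 mm above the shelf; facing right and down when open). The lid is a 136 x 136 x 8 mm panel with 32 mm deep skirts on three sides, on the inner side
- weight1: loose stainless bell-shaped weight, 48 mm in diameter, 68 mm high, 0.5 kg, all alike; origin at the centre of the underside, z up. Body up to 24 mm, sloping shoulder to 34 mm, narrow neck, and a round head 26 mm in diameter from 49 to 68 mm above the underside, to lift it by (finger tips above the shoulder). Two to four are present; an absent one reads None
- weight2: loose stainless bell-shaped weight, 48 mm in diameter, 68 mm high, 0.5 kg, all alike; origin at the centre of the underside, z up. Body up to 24 mm, sloping shoulder to 34 mm, narrow neck, and a round head 26 mm in diameter from 49 to 68 mm above the underside, to lift it by (finger tips above the shoulder). Two to four are present; an absent one reads None
- weight3: loose stainless bell-shaped weight, 48 mm in diameter, 68 mm high, 0.5 kg, all alike; origin at the centre of the underside, z up. Body up to 24 mm, sloping shoulder to 34 mm, narrow neck, and a round head 26 mm in diameter from 49 to 68 mm above the underside, to lift it by (finger tips above the shoulder). Two to four are present; an absent one reads None
- weight4: loose stainless bell-shaped weight, 48 mm in diameter, 68 mm high, 0.5 kg, all alike; origin at the centre of the underside, z up. Body up to 24 mm, sloping shoulder to 34 mm, narrow neck, and a round head 26 mm in diameter from 49 to 68 mm above the underside, to lift it by (finger tips above the shoulder). Two to four are present; an absent one reads None
- jar: bystander: small glass desiccator jar with a knobbed glass lid, 92 mm in diameter, 109 mm high; origin under its centre
- scoop: bystander: white plastic weighing scoop, about 135 x 56 x 20 mm, lying near the robot; origin under it near its middle
- forks: bystander: steel weight lifting forks, about 155 x 40 x 8 mm, lying near the robot; origin under it near its middle
There are look-alikes about, which are no part of the job. Leave any blue or pink look-alike of the weight4 alone.

How it is judged:
By the outcome, as a careful person would: the job done as asked, in the order asked, and still so for the second after the job is handed in, with the robot touching nothing.
Of weight1, weight2, weight3, weight4 only 2 to 4 are there at a start; the rules pass over those that are not, and their reading is None.
At some moment in a run one of weight1, weight2, weight3, weight4 may be knocked a few centimetres aside while the robot is not near it.
It also fails if it takes over 210 s, if anything falls off the work surface, if the arm or the gripper's body presses on something with over 40 N, if the wrist force passes 120 N, or if a joint passes its speed limit or range.

### The arm

A 6-joint arm with a two-finger parallel gripper is mounted at the origin on the work surface. World frame = base frame: x ahead of the robot, y to its left, z up, the work surface at z = 0. Lengths are in mm, angles in rad, forces in N, time in s.
With the tool pointing down it reaches from about 300 to 850 mm from the base axis. Payload 5.4 kg.
Tool frame: the origin (TCP) lies on the centre line of the jaws, within the pads' length; the fingertips stand 17 mm ahead of it and the grasp point (between the pads) lies 2 mm behind it (ctrl.tip_reach is the z of the fingertips in the tool frame, in mm); z points along the fingers, y is the direction in which the jaws open and shut (so a half turn about z gives the same grasp; the last joint's range is limited). The gripper opens to 85 mm and grips with 20 to 120 N. Pads are 22 mm wide; open, the fingers measure 114 mm over their backs; the gripper's body (76 mm by 85 mm) begins 54 mm behind the grasp point. The pads swing forward as they close: fully open they stand 13 mm farther back than shut.
Start: joints at [1.031, 0.158, 1.597, -0, 1.386, -0.21], TCP at [186.225, 543.991, 215.599] pointing down, gripper open.
Joint ranges: [-2.91, 2.91], [-0.94, 2.29], [0.18, 2.7], [-1.29, 4.43], [0.17, 2.64], [-3, 3]. Speed limits (rad/s): [2.57, 2.57, 3.14, 3.14, 3.14, 3.14].

### API

Orientations are given as a unit quaternion [x, y, z, w].
In Python, from workcell import ctrl, eyes gives the robot as it stands. The module is installed in compiled form; this text tells all that it offers.
- The arm moves only by the shell command python3 -m creep 'ROWS'. ROWS is JSON, a list that holds one entry, the list of rows, each a list of 7 numbers: the shift along the world's x, y, z each as a share of 250 mm, from -1 to 1, then the turn, a rotation vector about the world's x, y, z each as a share of 90 degrees, from -1 to 1, then the opening, from -1 (shut) to 1 (fully open), so that 0 is half open. A call has 1 to 12 rows; each row shifts and turns the commanded pose from where the row before left it; what a row does not reach is not made up. A row lasts 1/12 s, in which the tool goes at most 41.7 mm and 7.16 degrees, less where a joint would pass 70% of its speed; a pose out of reach is approached as far as the arm can. A call with a number of a shift or a turn outside -1 to 1 is refused whole. A call with a gripper value outside its range is refused whole. The fingers move at their own pace and stop on an object; the grip force is fixed at half the most. Time passes only in rows, so rows that do not move let the fingers close. It gives the time, the measured TCP pose, the force and the opening at its end, in the units of the state.
- ctrl.get_state(): the state, without advancing time (a new reading comes with each control period).
- eyes.snapshot(name): name is "side" or "top"; returns (picture, depth): 400x640x3 uint8, red, green, blue; 400x640 float32, mm along the optical axis (not along the pixel's ray), 0 where there is no reading.
- eyes.calibration(name): a dict with "fx", "fy", "cx", "cy" (pixels), "dist" ([k1, k2, p1, p2, k3] as OpenCV has them; the pictures are not rectified), "origin" and "orientation" of the camera in the world. Camera axes: x right, y up, looking along -z (the intrinsics and any distortion apply to the point x, -y, -z); pixel columns grow to the right and rows downward; lengths in mm; the calibration is good to about 2 mm. A picture is of the moment at which its call begins. calibration takes no time and is no camera call.
- ctrl.hand_in(): hands the job in, once; it reports no verdict.
Trained networks look in the newest picture that a camera, given by its name, has taken for a name from the list of things; names that differ only in an ending like _2 or _b are one class to them, and where a whole thing is asked for, a point or a joint stands for the part that bears it (a point fixed in the world has none). Each returns a list of dicts, best first, with "conf" (0 to 1); they miss things now and then, are a little off and sometimes report something else, mostly with a low value. They report only what shows in the picture. A call takes as long as a camera call. They do not tell look-alikes from the thing itself.
- eyes.boxes_of(camera, query): "box" ([left, top, right, bottom] in pixels, round what is visible of it).
- eyes.cut_out(camera, query): "pixels" (400x640 bool, what is visible of it) and "box" ([left, top, right, bottom] in pixels, round what is visible of it).
The state is a dict: "clock": time; "qpos": joint angles; "qd": joint speeds; "joint_efforts": joint torques, N m; "ee_pos": TCP position; "ee_rot": TCP orientation; "ft_force": force on the tool from outside, world axes, zero at the start; "wrist_torque": the same for the moment, N m; "grip_width": finger opening in mm.
Only numpy, scipy, OpenCV 4.12 (cv2) and the standard library are available. Lean on these libraries where they do the work, as an engineer would, in place of code of your own. Each camera call takes 0.05 s, during which the arm holds its last target. There are 200 camera calls.

## Working session

There is one attempt and no reset: what is moved stays moved. The work goes in short steps, Python scripts to look and compute and a shell command to move; the robot and the scene stay as the last step left them, time stands still between calls to the robot, and variables do not carry over. Pictures are saved under pics/ and viewed, about 12 in all and at most 16, crops included, and the job is handed in when it is done.

```bash
mkdir -p pics; cat > h.py <<'E'
import numpy as np, cv2
from scipy.spatial.transform import Rotation as R
from workcell import ctrl, eyes
def snap(n):
    return eyes.snapshot(n)
def cloud(n,depth):
    c=eyes.calibration(n); K=np.array([[c['fx'],0,c['cx']],[0,c['fy'],c['cy']],[0,0,1.]])
    h,w=depth.shape; u,v=np.meshgrid(np.arange(w),np.arange(h))
    p=cv2.undistortPoints(np.stack([u,v],-1).reshape(-1,1,2).astype(np.float32),K,np.array(c['dist'])).reshape(h,w,2)
    q=np.stack([p[...,0]*depth,-p[...,1]*depth,-depth],-1)
    o=R.from_quat(c['orientation']).apply(q.reshape(-1,3)).reshape(h,w,3)+np.array(c['origin'])
    o[depth<=0]=np.nan
    return o
def proj(n,P):
    c=eyes.calibration(n); K=np.array([[c['fx'],0,c['cx']],[0,c['fy'],c['cy']],[0,0,1.]])
    q=R.from_quat(c['orientation']).inv().apply(np.atleast_2d(P)-np.array(c['origin']))
    q=q*[1,-1,-1]
    return cv2.projectPoints(q,np.zeros(3),np.zeros(3),K,np.array(c['dist']))[0].reshape(-1,2)
def save(name,im): cv2.imwrite(f'pics/{name}.png',im[...,::-1])
E
python3 - <<'E'
from h import *
for n in ('top','side'):
    im,d=snap(n); save(n+'0',im); np.savez(f'{n}0.npz',im=im,d=d); C=cloud(n,d)
    print(n,eyes.calibration(n)['origin'])
    for q in ('weight1','knob_grip','case_floor','slide','jar','scoop','forks','lid'):
        for r in eyes.cut_out(n,q):
            m=r['pixels']; print(q,round(r['conf'],2),np.round(r['box']),np.round(np.nanmedian(C[m],0)),np.round(np.nanmax(C[m][:,2])), im[m].mean(0).round())
s=ctrl.get_state(); print(s['clock'],s['ee_pos'],s['ee_rot'],s['ft_force'],s['grip_width'])
E
```

```text
top [ 473.0944045     6.92997708 1197.11052159]
weight1 0.81 [179. 234. 204. 252.] [441. 319.  30.] 74.0 [110. 109. 107.]
weight1 0.78 [224. 194. 246. 214.] [537. 201.  30.] 72.0 [151.  96. 106.]
weight1 0.75 [185. 178. 210. 197.] [578. 306.  31.] 72.0 [110. 110. 108.]
weight1 0.69 [203. 272. 223. 293.] [342. 265.  31.] 71.0 [ 36.  60. 112.]
weight1 0.62 [231. 228. 252. 250.] [445. 195.  30.] 72.0 [112. 111. 109.]
case_floor 0.6 [187. 178. 210. 198.] [579. 306.  30.] 72.0 [110. 109. 105.]
slide 0.66 [241. 242. 258. 302.] [363. 172.   6.] 13.0 [123. 123. 123.]
slide 0.57 [282. 154. 465. 244.] [ 550. -121.   27.] 238.0 [100.  93.  91.]
jar 0.97 [223.  92. 261. 136.] [753. 187.  84.] 114.0 [143. 144. 136.]
scoop 0.66 [222.  90. 260. 136.] [753. 187.  83.] 114.0 [143. 144. 135.]
scoop 0.64 [438. 235. 462. 292.] [ 360. -327.    4.] 24.0 [157. 155. 144.]
scoop 0.36 [281. 156. 466. 246.] [ 550. -123.   26.] 238.0 [100.  94.  91.]
forks 0.7 [243. 242. 258. 294.] [379. 170.   7.] 13.0 [121. 123. 123.]
forks 0.58 [351. 155. 458. 243.] [ 559. -213.   79.] 238.0 [63. 46. 35.]
lid 0.86 [408. 157.
[... 735 characters left out ...]
 6.] 24.0 [127. 125. 110.]
case_floor 0.51 [299. 219. 367. 258.] [ 561. -290.  216.] 236.0 [61. 38. 17.]
slide 0.69 [278. 200. 371. 291.] [ 541. -223.   23.] 236.0 [95. 85. 76.]
jar 0.56 [368. 148. 393. 187.] [757. 158.  69.] 112.0 [122. 121. 108.]
jar 0.25 [278. 222. 364. 278.] [ 550. -238.  111.] 236.0 [61. 44. 28.]
scoop 0.61 [225. 304. 287. 334.] [ 363. -328.    6.] 24.0 [127. 126. 111.]
forks 0.74 [228. 184. 276. 195.] [358. 164.   5.] 13.0 [110. 103.  90.]
lid 0.82 [300. 222. 367. 258.] [ 561. -290.  216.] 236.0 [61. 38. 17.]
0.9 [186.21318992 543.98844985 215.61781502] [1.64136844e-01 9.86437578e-01 8.32507615e-06 7.33722691e-06] [ 0.36977039  0.03869224 -0.91736449] 85.06333206434219
```

```bash
python3 - <<'E'
from h import *
a=np.load('top0.npz'); b=np.load('side0.npz')
save('a1',cv2.resize(a['im'][80:320,160:480],(800,600),interpolation=cv2.INTER_CUBIC))
save('a2',b['im'])
C=cloud('top',a['d'])
# weight heads
for p in [(441,319),(578,306),(445,195)]:
    m=(np.hypot(C[...,0]-p[0],C[...,1]-p[1])<40)&(C[...,2]>60); print('head',np.nanmean(C[m],0).round(1),m.sum())
    m=(np.hypot(C[...,0]-p[0],C[...,1]-p[1])<40)&(C[...,2]>15); print('  body',((np.nanmin(C[m],0)+np.nanmax(C[m],0))/2).round(1))
m=(np.hypot(C[...,0]-455,C[...,1]+146)<22)&(C[...,2]>76); print('knob',np.nanmean(C[m],0).round(1),m.sum(),np.nanmedian(C[m][:,2]))
E
```

```text
head [440.3 324.8  67.3] 97
  body [439.2 325.6  44.5]
head [581.7 312.5  67.2] 85
  body [581.3 312.1  43.7]
head [443.3 200.8  67.6] 91
  body [443.6 201.4  44.3]
knob [ 453.4 -147.6   82.7] 107 82.88814707884057
```

View pics/a1.png

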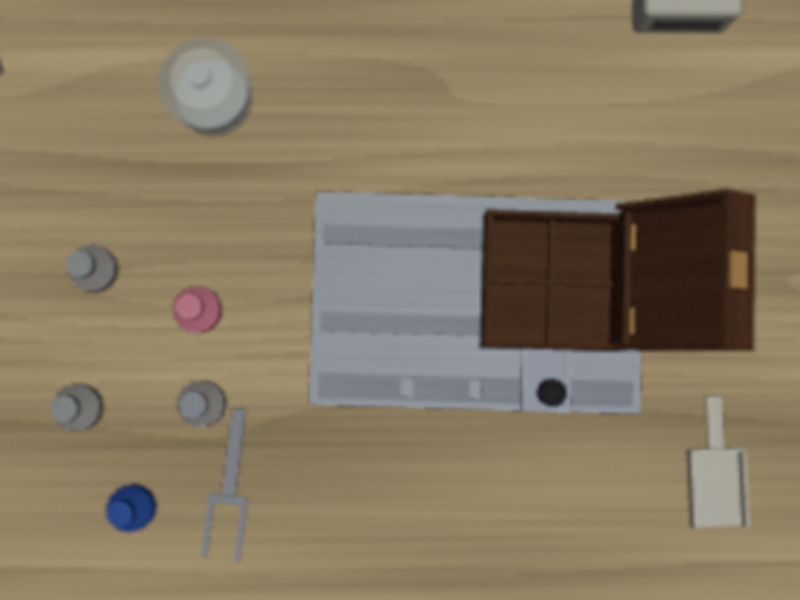

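View pics/a2.png

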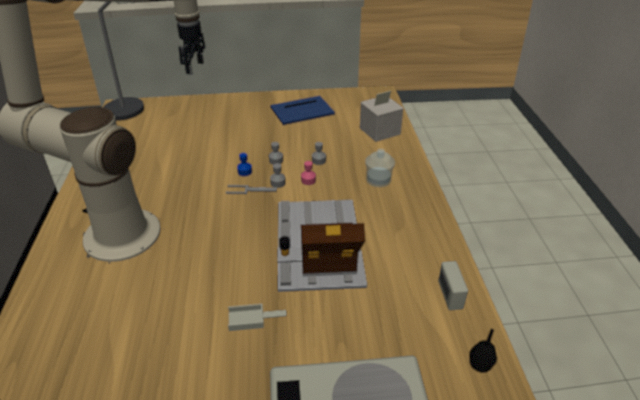

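Steel weights at crop pixels (77,407), (92,268) and (200,403). The pink one at (197,309) and the blue one at (130,507) are look-alikes, to be left alone. The side view shows the same three steel weights and no fourth. The lid leans open to the right, and the black knob is at (551,392). Next I fit the slide's yaw.

```bash
python3 - <<'E'
from h import *
a=np.load('top0.npz'); C=cloud('top',a['d']); X,Y,Z=C[...,0],C[...,1],C[...,2]
m=(Z>7)&(Z<40)&(X>400)&(X<720)&(Y<80)&(Y>-320)
lab=cv2.connectedComponentsWithStats(m.astype(np.uint8))
i=1+np.argmax(lab[2][1:,4]); p=C[lab[1]==i]
print(cv2.minAreaRect(p[:,:2].astype(np.float32)),np.nanmedian(p[:,2]))
# left edge & front edge lines
q=p[p[:,2]<30]
xs=np.arange(450,640,10); l=[np.percentile(q[abs(q[:,0]-x)<4][:,1],98) for x in xs]; print('left',np.polyfit(xs,l,1),np.mean(l))
ys=np.arange(-250,20,10); f=[np.percentile(q[abs(q[:,1]-y)<4][:,0],2) for y in ys]; print('front',np.polyfit(ys,f,1),np.round(f[::4],1))
# case rim
m=(abs(Z-72)<6)&(X>480)&(X<660)&(Y>-240)&(Y<-60); r=C[m]; print('rim',np.nanmin(r,0),np.nanmax(r,0))
m=(Z>115)&(X>450)&(Y<-150)&(Y>-350)
r=C[m]; print('lid',np.percentile(r,[1,99],axis=0).round())
E
```

```text
((545.977783203125, -83.17739868164062), (333.3482971191406, 220.19932556152344), 87.9984359741211) 12.876370065880792
left [1.56988985e-02 6.75998652e+01] 76.07727045775529
front [2.09175275e-02 4.43974732e+02] [444.1 434.7 438.6 458.2 436.5 444.7 442.3]
rim [ 493.29786085 -216.64078681   66.01735178] [631.97550456 -81.93417121  77.91392814]
lid [[ 493. -307.  117.]
 [ 627. -208.  235.]]
```

```bash

python3 -m creep '[[[0.0445,-0.115,0,0,0,0.008,0.4],[0.0445,-0.115,0,0,0,0.008,0.4],[0.0445,-0.115,0,0,0,0.008,0.4],[0.0445,-0.115,0,0,0,0.008,0.4],[0.0445,-0.115,0,0,0,0.008,0.4],[0.0445,-0.115,0,0,0,0.008,0.4],[0.0445,-0.115,0,0,0,0.008,0.4],[0.0445,-0.115,0,0,0,0.008,0.4],[0.0445,-0.115,0,0,0,0.008,0.4],[0.0445,-0.115,0,0,0,0.008,0.4],[0.0445,-0.115,0,0,0,0.008,0.4],[0.0445,-0.115,0,0,0,0.008,0.4]]]'
python3 -m creep '[[[0.0445,-0.115,0,0,0,0.008,0.4],[0.0445,-0.115,0,0,0,0.008,0.4],[0.0445,-0.115,0,0,0,0.008,0.4],[0.0445,-0.115,0,0,0,0.008,0.4],[0.0445,-0.115,0,0,0,0.008,0.4],[0.0445,-0.115,0,0,0,0.008,0.4],[0.0445,-0.115,0,0,0,0.008,0.4],[0.0445,-0.115,0,0,0,0.008,0.4],[0.0445,-0.115,0,0,0,0.008,0.4],[0.0445,-0.115,0,0,0,0.008,0.4],[0.0445,-0.115,0,0,0,0.008,0.4],[0,0,0,0,0,0,0.4]]]'
```

```text
clock: 1.9
ee_pos: [320.0, 197.7, 215.8]
ee_rot: [0.089, 0.996, 0.0, 0.0]
ft_force: [1.2, -0.1, -0.3]
grip_width: 59.8
clock: 2.9
ee_pos: [443.3, -121.7, 215.8]
ee_rot: [0.022, 1.0, -0.001, 0.0]
ft_force: [-0.7, 0.5, 0.0]
grip_width: 59.8
```

```bash

python3 -m creep '[[[0.04,-0.104,0,0,0,0.007,0.2],[0,0,-0.08,0,0,0,0.2],[0,0,-0.08,0,0,0,0.2],[0,0,-0.08,0,0,0,0.2],[0,0,-0.08,0,0,0,0.2],[0,0,-0.08,0,0,0,0.2],[0,0,-0.08,0,0,0,0.2],[0,0,-0.044,0,0,0,0.2],[0,0,-0.044,0,0,0,0.2],[0,0,0,0,0,0,0.2],[0,0,0,0,0,0,-0.2],[0,0,0,0,0,0,-0.6]]]'
python3 -m creep '[[[0,0,0,0,0,0,-0.6],[0,0,0,0,0,0,-1],[0,0,0,0,0,0,-1],[0,0,0,0,0,0,-1],[0,0,0,0,0,0,-1],[0,0,0,0,0,0,-1]]]'
```

```text
clock: 3.9
ee_pos: [453.0, -143.7, 74.7]
ee_rot: [0.015, 1.0, -0.001, 0.001]
ft_force: [1.0, 0.1, 0.9]
grip_width: 28.3
clock: 4.4
ee_pos: [452.1, -143.3, 73.7]
ee_rot: [0.015, 1.0, -0.0, 0.0]
ft_force: [0.1, -0.7, 0.8]
grip_width: 0.0
```

```bash
python3 - <<'E'
from h import *
im,d=snap('side'); im2,d2=snap('top'); np.savez('c.npz',d=d,d2=d2)
save('a3',np.hstack([cv2.resize(im[200:300,250:380],(400,308),interpolation=3),cv2.resize(im2[190:270,330:434],(400,308),interpolation=3)]))
print(ctrl.get_state()['grip_width'],ctrl.tip_reach, eyes.boxes_of('side','knob_grip'))
E
```

```text
0.14850924574035568 17.0 [{'box': [275.6, 221.9, 361.1, 277.1], 'conf': 0.24}]
```

View pics/a3.png

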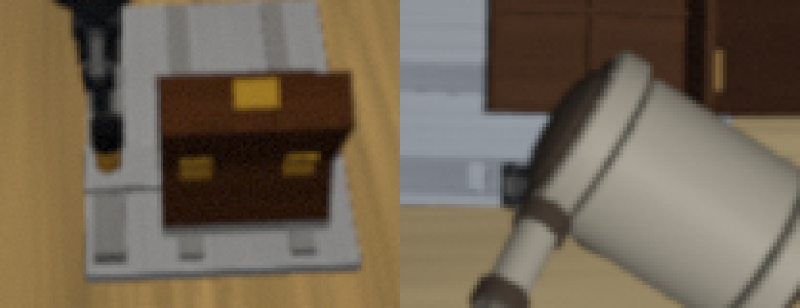

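```bash

python3 -m creep '[[[0,0,0.008,0,0,0,-1],[0,0,0.008,0,0,0,-1],[0,0,0.008,0,0,0,-1],[0,0,0.008,0,0,0,-1],[0,0,0,0,0,0,-1],[0,0,0,0,0,0,-1]]]'
python3 - <<'E'
from h import *
d=np.load('c.npz')['d']; C=cloud('side',d)
for v in range(236,254,2): print(v,[tuple(C[v,u].round().astype(int)) if C[v,u,2]==C[v,u,2] else 0 for u in range(276,296,3)])
E
```

```text
clock: 5.05
ee_pos: [452.3, -143.4, 81.8]
ee_rot: [0.015, 1.0, -0.0, 0.0]
ft_force: [-0.1, 0.7, -0.1]
grip_width: -0.1
236 [(np.int64(434), np.int64(-49), np.int64(0)), (np.int64(444), np.int64(-152), np.int64(94)), (np.int64(451), np.int64(-158), np.int64(98)), (np.int64(459), np.int64(-152), np.int64(93)), (np.int64(467), np.int64(-74), np.int64(21)), (np.int64(475), np.int64(-68), np.int64(14)), (np.int64(483), np.int64(-66), np.int64(12))]
238 [(np.int64(434), np.int64(-55), np.int64(-1)), (np.int64(443), np.int64(-146), np.int64(81)), (np.int64(451), np.int64(-147), np.int64(82)), (np.int64(458), np.int64(-149), np.int64(82)), (np.int64(466), np.int64(-149), np.int64(83)), (np.int64(475), np.int64(-72), np.int64(11)), (np.int64(483), np.int64(-74), np.int64(12))]
240 [(np.int64(434), np.int64(-62), np.int64(-3)), (np.int64(443), np.int64(-152), np.int64(80)), (np.int64(451), np.int64(-155), np.int64(82)), (np.int64(458), np.int64(-153), np.int64(79)), (np.int64(466), np.int64(-158), np.int64(84)), (np.int64(474), np.int64(-82), np.int64(13)), (np.int64(482), np.int64(-84), np.in
[... 1301 characters left out ...]
), np.int64(-134), np.int64(32))]
250 [(np.int64(432), np.int64(-100), np.int64(-4)), (np.int64(441), np.int64(-137), np.int64(32)), (np.int64(449), np.int64(-161), np.int64(54)), (np.int64(457), np.int64(-165), np.int64(57)), (np.int64(464), np.int64(-156), np.int64(48)), (np.int64(472), np.int64(-142), np.int64(33)), (np.int64(480), np.int64(-145), np.int64(35))]
252 [(np.int64(432), np.int64(-111), np.int64(0)), (np.int64(441), np.int64(-149), np.int64(35)), (np.int64(449), np.int64(-158), np.int64(44)), (np.int64(456), np.int64(-161), np.int64(46)), (np.int64(464), np.int64(-158), np.int64(42)), (np.int64(472), np.int64(-152), np.int64(36)), (np.int64(479), np.int64(-150), np.int64(34))]
```

```bash
python3 - <<'E'
from h import *
im,d=snap('side'); C=cloud('side',d)
save('a4',cv2.resize(im[180:270,240:340],(800,720)[:2],interpolation=3)[:600])
m=(abs(C[...,0]-453)<60)&(abs(C[...,1]+143)<70)&(C[...,2]>40)&(np.arange(640)[None]<298)
P=C[m]
for z in range(40,240,10):
    q=P[abs(P[:,2]-z)<5]
    if len(q): print(z,len(q),q.min(0).round(),q.max(0).round())
E
```

```text
40 14 [ 446. -163.   40.] [ 477. -143.   44.]
50 20 [ 446. -164.   45.] [ 464. -158.   54.]
60 28 [ 442. -167.   56.] [ 467. -152.   65.]
70 32 [ 442. -170.   65.] [ 468. -154.   75.]
80 73 [ 443. -168.   76.] [ 468. -137.   85.]
90 12 [ 443. -165.   85.] [ 466. -148.   88.]
100 13 [ 444. -154.   96.] [ 464. -147.  105.]
110 25 [ 445. -160.  105.] [ 465. -137.  114.]
120 27 [ 443. -161.  115.] [ 462. -146.  125.]
130 8 [ 448. -160.  125.] [ 460. -155.  133.]
140 2 [ 455. -173.  142.] [ 465. -157.  144.]
150 11 [ 441. -180.  145.] [ 465. -171.  152.]
160 22 [ 438. -188.  155.] [ 469. -156.  165.]
170 38 [ 438. -197.  165.] [ 469. -109.  175.]
180 35 [ 436. -205.  175.] [ 469. -154.  185.]
190 96 [ 434. -209.  185.] [ 473. -137.  195.]
200 64 [ 435. -200.  195.] [ 473. -138.  205.]
210 56 [ 437. -187.  205.] [ 473. -156.  215.]
220 29 [ 442. -185.  216.] [ 463. -173.  225.]
230 100 [ 416. -186.  225.] [ 491. -144.  235.]
```

View pics/a4.png

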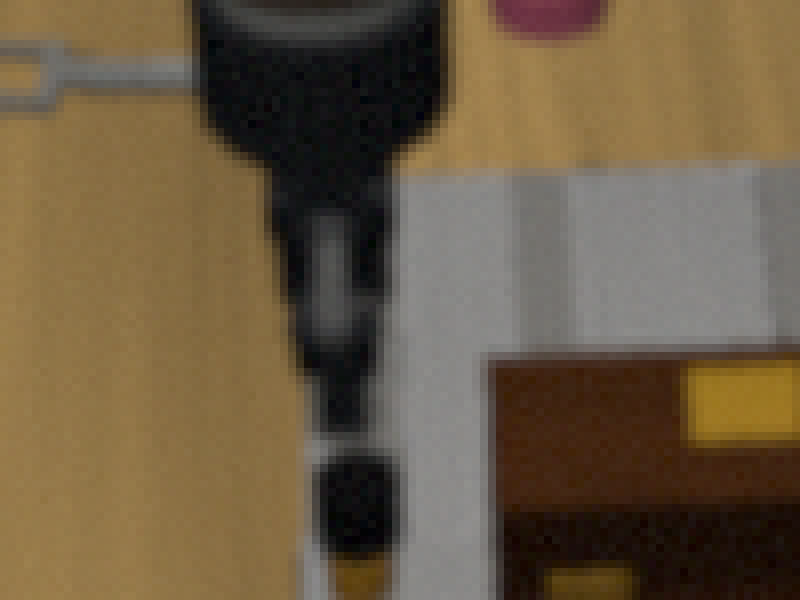

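The fingers closed about 10 mm above the knob: there is a light gap at crop (340,440), so the tips sit higher than ee_pos suggests. I'll touch the knob top gently with shut fingers to calibrate z.

```bash

python3 -m creep '[[[0.006,-0.016,-0.016,0,0,0,-1],[0,0,-0.016,0,0,0,-1],[0,0,0,0,0,0,-1]]]'
python3 -m creep '[[[0,0,-0.004,0,0,0,-1],[0,0,-0.004,0,0,0,-1],[0,0,0,0,0,0,-1]]]'
python3 -m creep '[[[0,0,-0.004,0,0,0,-1],[0,0,-0.004,0,0,0,-1],[0,0,0,0,0,0,-1]]]'
```

```text
clock: 5.35
ee_pos: [452.9, -147.1, 72.4]
ee_rot: [0.015, 1.0, 0.001, -0.001]
ft_force: [0.2, -0.3, 0.1]
grip_width: 0.1
clock: 5.6
ee_pos: [453.5, -147.2, 71.3]
ee_rot: [0.015, 1.0, 0.0, -0.0]
ft_force: [-0.3, 0.3, 0.1]
grip_width: 0.1
clock: 5.85
ee_pos: [453.5, -147.2, 69.4]
ee_rot: [0.015, 1.0, 0.0, -0.0]
ft_force: [0.1, -0.2, -0.9]
grip_width: 0.1
```

```bash

python3 -m creep '[[[0,0,-0.004,0,0,0,-1],[0,0,-0.004,0,0,0,-1],[0,0,0,0,0,0,-1]]]'
python3 -m creep '[[[0,0,-0.004,0,0,0,-1],[0,0,-0.004,0,0,0,-1],[0,0,0,0,0,0,-1]]]'
python3 - <<'E'
from h import *
im,d=snap('side'); C=cloud('side',d)
save('a5',cv2.resize(im[215:265,255:315],(720,600),interpolation=3))
E
```

```text
clock: 6.1
ee_pos: [453.8, -147.4, 68.3]
ee_rot: [0.015, 1.0, -0.0, 0.0]
ft_force: [-0.7, 1.7, 5.5]
grip_width: -0.1
clock: 6.35
ee_pos: [454.0, -148.3, 68.1]
ee_rot: [0.015, 1.0, -0.001, -0.0]
ft_force: [-7.7, 1.8, 19.2]
grip_width: -0.2
```

View pics/a5.png

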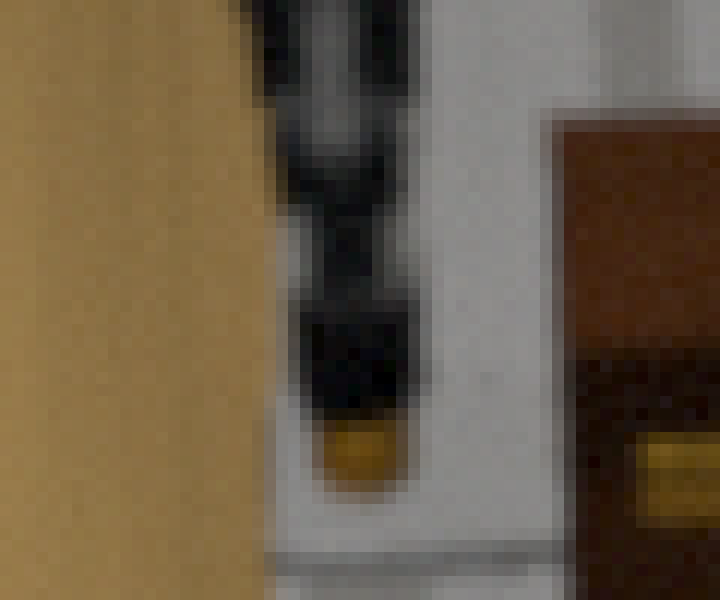

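```bash

python3 -m creep '[[[0,0,0.05,0,0,0,-1],[0,-0.008,0.05,0,0,0,0.3],[0,0,0,0,0,0,0.3],[0,0,0,0,0,0,0.3],[0,0,0,0,0,0,0.3],[0,0,0,0,0,0,0.3],[0,0,-0.05,0,0,0,0.3],[0,0,-0.05,0,0,0,0.3],[0,0,-0.05,0,0,0,0.3],[0,0,-0.03,0,0,0,0.3],[0,0,-0.02,0,0,0,0.3],[0,0,0,0,0,0,0.3]]]'
python3 -m creep '[[[0,0,0,0,0,0,0],[0,0,0,0,0,0,-0.3],[0,0,0,0,0,0,-1],[0,0,0,0,0,0,-1],[0,0,0,0,0,0,-1],[0,0,0,0,0,0,-1],[0,0,0,0,0,0,-1]]]'
```

```text
clock: 7.4
ee_pos: [452.6, -148.6, 39.2]
ee_rot: [0.015, 1.0, 0.001, -0.001]
ft_force: [-0.2, -0.1, 0.9]
grip_width: 55.6
clock: 7.98
ee_pos: [454.3, -149.9, 41.7]
ee_rot: [0.015, 1.0, -0.001, 0.001]
ft_force: [-2.4, -1.2, 6.1]
grip_width: 26.3
```

```bash

python3 -m creep '[[[0,0,0.008,0,0,0,-1],[0,0,0.008,0,0,0,-1],[0,0,0.008,0,0,0,-1],[0,0,0.008,0,0,0,-1],[0,0,0.008,0,0,0,-1],[0,0,0.008,0,0,0,-1],[0,0,0.008,0,0,0,-1],[0,0,0,0,0,0,-1]]]'
```

```text
clock: 8.65
ee_pos: [454.0, -149.2, 54.5]
ee_rot: [0.015, 1.0, -0.0, 0.001]
ft_force: [5.8, -1.7, -8.9]
grip_width: 26.0
```

```bash

python3 -m creep '[[[0.0003,0.01,0,0,0,0,-1],[0.0006,0.02,0,0,0,0,-1],[0.0009,0.03,0,0,0,0,-1],[0.0012,0.04,0,0,0,0,-1],[0.0012,0.04,0,0,0,0,-1],[0.0012,0.04,0,0,0,0,-1]]]'
python3 -m creep '[[[0.0012,0.04,0,0,0,0,-1],[0.0012,0.04,0,0,0,0,-1],[0.0012,0.04,0,0,0,0,-1],[0.0012,0.04,0,0,0,0,-1],[0.0012,0.04,0,0,0,0,-1],[0.0012,0.04,0,0,0,0,-1],[0.0012,0.04,0,0,0,0,-1],[0.0012,0.04,0,0,0,0,-1],[0.0009,0.03,0,0,0,0,-1],[0.0006,0.02,0,0,0,0,-1],[0.0003,0.01,0,0,0,0,-1],[0,0,0,0,0,0,-1]]]'
```

```text
clock: 9.15
ee_pos: [455.6, -104.2, 54.4]
ee_rot: [0.015, 1.0, -0.0, 0.001]
ft_force: [6.3, -2.5, -10.2]
grip_width: 26.0
clock: 10.15
ee_pos: [458.9, -8.6, 54.6]
ee_rot: [0.015, 1.0, 0.0, 0.002]
ft_force: [8.7, 1.9, -8.9]
grip_width: 25.9
```

```bash

python3 -m creep '[[[0,0,-0.008,0,0,0,-1],[0,0,-0.008,0,0,0,-1],[0,0,-0.008,0,0,0,-1],[0,0,-0.008,0,0,0,-1],[0,0,-0.008,0,0,0,-1],[0,0,-0.008,0,0,0,-1],[0,0,-0.008,0,0,0,-1],[0,0,0,0,0,0,-1],[0,0,0,0,0,0,-1]]]'
```

```text
clock: 10.9
ee_pos: [459.0, -9.2, 41.7]
ee_rot: [0.015, 1.0, 0.0, 0.001]
ft_force: [3.4, 0.9, 4.1]
grip_width: 25.7
```

```bash

python3 -m creep '[[[0,0,0,0,0,0,-0.3],[0,0,0,0,0,0,0.3],[0,0,0,0,0,0,0.4],[0,0,0,0,0,0,0.4],[0,0,0.04,0,0,0,0.4],[0,0,0.08,0,0,0,0.4],[0,0,0.1,0,0,0,0.4],[-0.02,0.08,0.1,0,0,0,0.4],[-0.02,0.12,0.06,0,0,0,0.4],[-0.02,0.12,0.02,0,0,0,0.4],[-0.02,0.12,0,0,0,0,0.4],[0,0.12,0,0,0,0,0.4]]]'
python3 - <<'E'
from h import *
im,d=snap('top'); np.savez('top1.npz',im=im,d=d); C=cloud('top',d); X,Y,Z=C[...,0],C[...,1],C[...,2]
save('a6',cv2.resize(im[80:320,160:480],(800,600),interpolation=3))
for p in [(440,325),(581,312),(443,201)]:
    m=(np.hypot(X-p[0],Y-p[1])<40)&(Z>60)&(Z<75); print('head',np.nanmean(C[m],0).round(1),m.sum())
m=(np.hypot(X-458,Y+9)<22)&(Z>76)&(Z<95); print('knob',np.nanmean(C[m],0).round(1),m.sum(),np.nanmedian(C[m][:,2]))
m=(abs(Z-72)<6)&(X>480)&(X<660)&(Y>-90)&(Y<70); r=C[m]; print('rim',np.nanpercentile(r,[1,99],axis=0))
i=(Z>30)&(Z<40)&(X>490)&(X<645)&(Y>-80)&(Y<60); print('floor',np.nanpercentile(C[i],[2,98],axis=0))
# dividers
i=(Z>44)&(Z<54)&(X>490)&(X<645)&(Y>-80)&(Y<60); print('div',np.nanmedian(C[i],axis=0),i.sum())
im,d=snap('side'); C=cloud('side',d); m=(np.hypot(C[...,0]-458,C[...,1]+9)<22)&(C[...,2]>76)&(C[...,2]<95); print('knob side',np.nanmean(C[m],0).round(1),np.nanpercentile(C[m][:,2],95))
E
```

```text
clock: 11.9
ee_pos: [437.3, 132.0, 142.0]
ee_rot: [0.015, 1.0, -0.0, 0.001]
ft_force: [0.9, -0.4, 0.5]
grip_width: 59.2
head [440.4 325.1  67.1] 96
head [581.8 312.4  67.4] 83
head [nan nan nan] 0
knob [458.5  -6.5  83.1] 102 83.16374851210378
rim [[499.13836538 -73.64390974  66.65333369]
 [637.07941047  58.9834117   76.18281297]]
floor [[495.28748045 -70.39964696  30.31023753]
 [629.28682451  50.27823761  37.95691185]]
div [569.72855422 -10.04090372  47.73277183] 206
knob side [460.9 -13.8  82.1] 86.45162323251989<stdin>:5: RuntimeWarning: Mean of empty slice
```

View pics/a6.png

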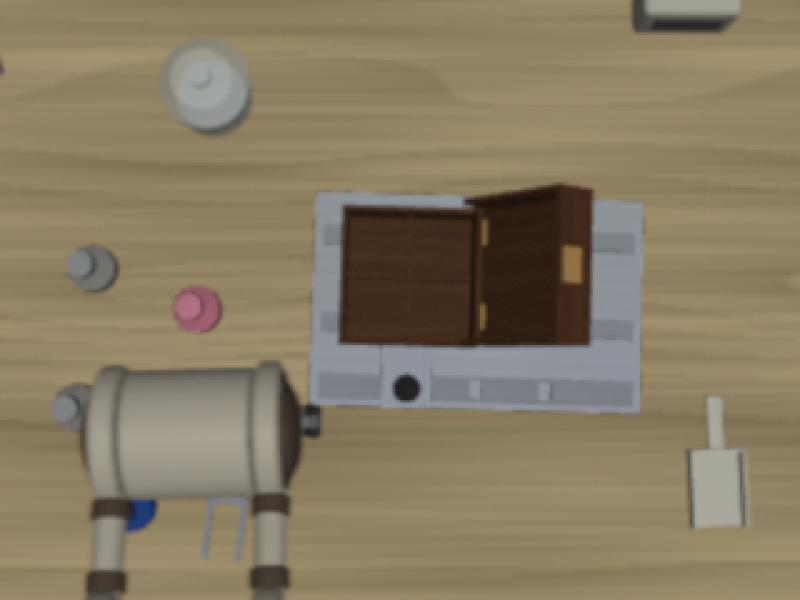

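```bash

python3 -m creep '[[[0.006,0.095,0,0,0,0,0.4],[0.006,0.095,0,0,0,0,0.4],[0.006,0.095,0,0,0,0,0.4],[0,0,-0.1,0,0,0,0.4],[0,0,-0.1,0,0,0,0.4],[0,0,-0.1,0,0,0,0.4],[0,0,-0.08,0,0,0,0.4],[0,0,-0.05,0,0,0,0.4],[0,0,-0.038,0,0,0,0.4],[0,0,0,0,0,0,0.2],[0,0,0,0,0,0,-0.1],[0,0,0,0,0,0,-0.4]]]'
python3 -m creep '[[[0,0,0,0,0,0,-0.6],[0,0,0,0,0,0,-1],[0,0,0,0,0,0,-1],[0,0,0,0,0,0,-1],[0,0,0,0,0,0,-1]]]'
```

```text
clock: 13.0
ee_pos: [443.4, 201.7, 24.9]
ee_rot: [0.015, 1.0, -0.0, 0.001]
ft_force: [0.2, -3.5, 1.7]
grip_width: 27.9
clock: 13.42
ee_pos: [443.6, 201.8, 24.9]
ee_rot: [0.015, 1.0, -0.0, 0.001]
ft_force: [-1.5, -3.3, 6.1]
grip_width: 24.2
```

```bash

python3 -m creep '[[[0,0,0.02,0,0,0,-1],[0,0,0.06,0,0,0,-1],[0,0,0.08,0,0,0,-1],[0,0,0.1,0,0,0,-1],[0,0,0.1,0,0,0,-1],[0.02,-0.02,0.08,0,0,0,-1],[0.06,-0.06,0,0,0,0,-1],[0.08,-0.1,0,0,0,0,-1],[0.08,-0.1,0,0,0,0,-1],[0.08,-0.1,0,0,0,0,-1],[0.08,-0.1,0,0,0,0,-1],[0.08,-0.1,0,0,0,0,-1]]]'
python3 -m creep '[[[0.08,-0.08,0,0,0,0,-1],[0.05,-0.04,0,0,0,0,-1],[0.024,-0.028,0,0,0,0,-1],[0,0,0,0,0,0,-1],[0,0,0,0,0,0,-1]]]'
python3 - <<'E'
from h import *
im,d=snap('side'); save('a7',cv2.resize(im[120:290,220:400],(635,600),interpolation=3))
C=cloud('side',d)
E
```

```text
clock: 14.42
ee_pos: [561.8, 56.3, 132.4]
ee_rot: [0.015, 1.0, 0.001, -0.001]
ft_force: [0.1, 0.4, -4.7]
grip_width: 24.1
clock: 14.83
ee_pos: [599.6, 20.8, 132.6]
ee_rot: [0.015, 1.0, 0.001, -0.001]
ft_force: [0.2, 0.1, -5.6]
grip_width: 24.2
```

View pics/a7.png

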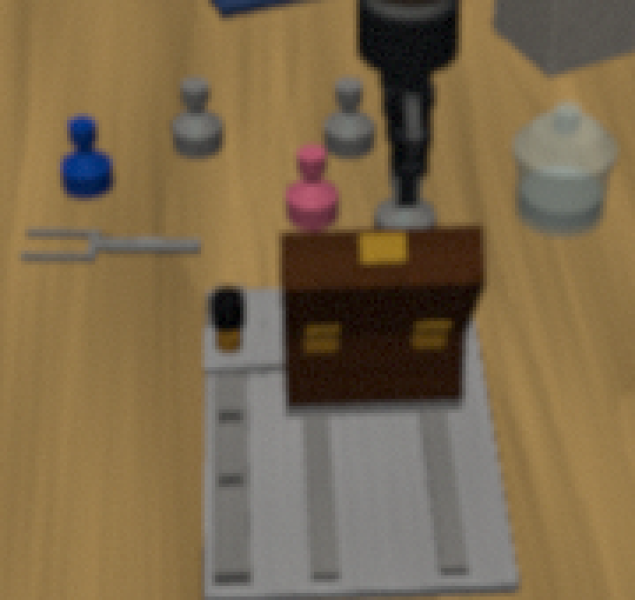

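```bash

python3 -m creep '[[[0.01,0,-0.08,0,0,0,-1],[0,0,-0.08,0,0,0,-1],[0,0,-0.06,0,0,0,-1],[0,0,-0.04,0,0,0,-1],[0,0,-0.02,0,0,0,-1],[0,0,0,0,0,0,-1]]]'
python3 -m creep '[[[0,0,-0.004,0,0,0,-1],[0,0,-0.004,0,0,0,-1],[0,0,0,0,0,0,-1]]]'
python3 -m creep '[[[0,0,-0.004,0,0,0,-1],[0,0,-0.003,0,0,0,-1],[0,0,0,0,0,0,-1]]]'
```

```text
clock: 15.38
ee_pos: [601.9, 20.9, 62.4]
ee_rot: [0.014, 1.0, 0.0, -0.001]
ft_force: [-0.3, -0.1, -5.5]
grip_width: 24.1
clock: 15.63
ee_pos: [604.1, 19.9, 62.7]
ee_rot: [0.015, 1.0, -0.0, 0.001]
ft_force: [0.4, -0.9, -5.2]
grip_width: 24.0
clock: 15.88
ee_pos: [603.3, 19.9, 59.9]
ee_rot: [0.015, 1.0, -0.0, 0.0]
ft_force: [0.4, -0.1, -5.1]
grip_width: 24.6
```

```bash

python3 -m creep '[[[0,0,-0.003,0,0,0,-1],[0,0,0,0,0,0,-1]]]'
python3 -m creep '[[[0,0,-0.003,0,0,0,-1],[0,0,0,0,0,0,-1]]]'
```

```text
clock: 16.05
ee_pos: [603.4, 19.9, 59.2]
ee_rot: [0.015, 1.0, -0.0, 0.0]
ft_force: [-0.7, 1.1, -5.2]
grip_width: 24.2
clock: 16.22
ee_pos: [603.8, 19.8, 59.1]
ee_rot: [0.015, 1.0, -0.0, 0.0]
ft_force: [-1.8, -0.3, -1.2]
grip_width: 24.4
```

```bash

python3 -m creep '[[[0,0,0,0,0,0,-0.3],[0,0,0,0,0,0,-0.1],[0,0,0,0,0,0,0.05],[0,0,0,0,0,0,0.05],[0,0,0.04,0,0,0,0.05],[0,0,0.08,0,0,0,0.05],[0,0,0.1,0,0,0,0.05],[0,0,0.1,0,0,0,0.05],[-0.01,0.1,0,0,0,0,0.4],[-0.01,0.12,0,0,0,0,0.4],[-0.01,0.12,0,0,0,0,0.4],[-0.01,0.12,0,0,0,0,0.4]]]'
python3 -m creep '[[[-0.01,0.12,0,0,0,0,0.4],[-0.01,0.12,0,0,0,0,0.4],[-0.01,0.12,0,0,0,0,0.4],[-0.01,0.12,0,0,0,0,0.4],[-0.004,0.12,0,0,0,0,0.4],[0,0.11,0,0,0,0,0.4],[0,0,0,0,0,0,0.4],[0,0,0,0,0,0,0.4]]]'
python3 - <<'E'
from h import *
im,d=snap('top'); C=cloud('top',d); X,Y,Z=C[...,0],C[...,1],C[...,2]
c2,d2=snap('side'); S=cloud('side',d2)
save('a8',np.hstack([cv2.resize(im[130:230,180:360],(540,300),interpolation=3)]))
for p in [(440,325),(581,312)]:
  for D in (C,S):
    m=(np.hypot(D[...,0]-p[0],D[...,1]-p[1])<40)&(D[...,2]>60)&(D[...,2]<75); print('head',np.nanmean(D[m],0).round(1) if m.any() else 0,m.sum())
m=(np.hypot(X-602,Y-20)<30)&(Z>90)&(Z<115); print('w in cell2',np.nanmean(C[m],0).round(1),m.sum())
E
```

```text
clock: 17.22
ee_pos: [593.5, 136.1, 139.7]
ee_rot: [0.015, 1.0, 0.0, 0.001]
ft_force: [0.5, 0.1, 1.0]
grip_width: 59.9
clock: 17.88
ee_pos: [582.2, 313.8, 139.1]
ee_rot: [0.014, 1.0, 0.0, 0.0]
ft_force: [-0.5, -0.8, -0.0]
grip_width: 60.0
head [441.  320.2  66.8] 59
head [443.1 321.   66.5] 41
head [575.1 312.6  67.1] 33
head [584.7 306.6  66.2] 39
w in cell2 [596.1  26.9 101.4] 93
```

View pics/a8.png

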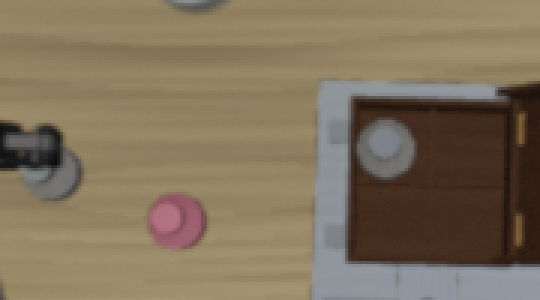

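```bash

python3 -m creep '[[[0,0,-0.1,0,0,0,0.4],[0,0,-0.1,0,0,0,0.4],[0,0,-0.1,0,0,0,0.4],[0,0,-0.08,0,0,0,0.4],[0,0,-0.05,0,0,0,0.4],[0,0,-0.026,0,0,0,0.4],[0,0,0,0,0,0,0.2],[0,0,0,0,0,0,-0.1],[0,0,0,0,0,0,-0.4],[0,0,0,0,0,0,-1],[0,0,0,0,0,0,-1],[0,0,0,0,0,0,-1]]]'
python3 - <<'E'
from h import *
im,d=snap('top'); C=cloud('top',d); X,Y,Z=C[...,0],C[...,1],C[...,2]
np.savez('top2.npz',im=im,d=d)
def st(m): 
    p=C[m]; return np.nanpercentile(p,[2,50,98],axis=0).round(1).tolist()
n=(np.hypot(X-599,Y-23)<36)
print('top',st(n&(Z>97)&(Z<110))); print('body',st(n&(Z>52)&(Z<75)&(np.hypot(X-599,Y-23)<29)))
n=(X>545)&(X<640)&(Y>-20)&(Y<60)
print('floor',st(n&(Z>28)&(Z<40)),'rim',st((Z>66)&(Z<78)&(Y>40)&(Y<70)&(X>520)&(X<620)), 'backrim',st((Z>66)&(Z<78)&(X>620)&(X<645)&(Y>-50)&(Y<40)))
n=(np.hypot(X-459,Y+8)<20)&(Z>76)&(Z<92); print('knob',st(n))
E
```

```text
clock: 18.98
ee_pos: [583.8, 312.4, 26.5]
ee_rot: [0.015, 1.0, 0.0, 0.002]
ft_force: [0.5, -2.8, 6.8]
grip_width: 24.3
top [[584.4, 14.5, 97.6], [596.5, 26.4, 101.0], [608.4, 38.4, 104.5]]
body [[574.2, 5.0, 55.7], [591.4, 27.1, 61.7], [618.5, 51.3, 70.3]]
floor [[545.8, -17.8, 29.4], [576.4, 9.8, 33.5], [631.7, 50.5, 38.5]] rim [[522.4, 44.2, 66.8], [576.7, 54.0, 71.6], [618.8, 58.9, 75.7]] backrim [[629.2, -49.1, 66.6], [633.9, -1.4, 70.7], [637.0, 39.0, 75.8]]
knob [[446.4, -18.3, 79.5], [458.4, -6.3, 82.7], [470.4, 5.7, 87.2]]
```

```bash

python3 -m creep '[[[0,0,0.02,0,0,0,-1],[0,0,0.06,0,0,0,-1],[0,0,0.08,0,0,0,-1],[0,0,0.1,0,0,0,-1],[0,0,0.1,0,0,0,-1],[-0.02,-0.04,0.08,0,0,0,-1],[-0.04,-0.1,0,0,0,0,-1],[-0.04,-0.12,0,0,0,0,-1],[-0.04,-0.12,0,0,0,0,-1],[-0.04,-0.12,0,0,0,0,-1],[0,-0.06,0,0,0,0,-1],[0,-0.02,0,0,0,0,-1]]]'
python3 -m creep '[[[0,0,0,0,0,0,-1],[0,0,0,0,0,0,-1],[0,0,0,0,0,0,-1]]]'
python3 - <<'E'
from h import *
im,d=snap('top'); C=cloud('top',d); X,Y,Z=C[...,0],C[...,1],C[...,2]
im2,d2=snap('side'); S=cloud('side',d2)
e=ctrl.get_state()['ee_pos']; print(e)
for nm,D in (('top',C),('side',S)):
    m=(np.hypot(D[...,0]-e[0],D[...,1]-e[1])<34)&(D[...,2]>e[2]-32)&(D[...,2]<e[2]+0); p=D[m]; print(nm,len(p),np.nanpercentile(p,[1,50,99],axis=0).round(1).tolist() if len(p) else '')
n=(np.hypot(X-599,Y-23)<36)&(Z>97)&(Z<110); print(np.nanpercentile(C[n],[2,50,98],axis=0).round(1).tolist())
E
```

```text
clock: 20.03
ee_pos: [536.2, 165.4, 134.4]
ee_rot: [0.016, 1.0, -0.0, -0.001]
ft_force: [-0.3, 0.9, -5.2]
grip_width: 23.8
clock: 20.28
ee_pos: [537.3, 168.6, 134.5]
ee_rot: [0.014, 1.0, 0.0, 0.0]
ft_force: [0.9, -0.4, -4.2]
grip_width: 24.0
[537.28805633 168.56841918 134.32259596]
top 6 [[520.4, 148.4, 112.9], [523.7, 150.0, 118.8], [527.4, 152.5, 127.7]]
side 124 [[516.7, 139.7, 106.2], [539.1, 148.9, 122.3], [561.4, 172.5, 133.6]]
[[584.5, 14.5, 97.8], [596.5, 26.4, 101.1], [608.0, 38.3, 105.5]]
```

```bash

python3 -m creep '[[[0,-0.06,0,0,0,0,-1],[0,-0.1,0,0,0,0,-1],[0,-0.12,0,0,0,0,-1],[0,-0.12,0,0,0,0,-1],[0,-0.1,0,0,0,0,-1],[0,-0.05,0,0,0,0,-1],[0,-0.024,0,0,0,0,-1],[0,0,0,0,0,0,-1],[0,0,0,0,0,0,-1],[0,0,0,0,0,0,-1]]]'
python3 -m creep '[[[0,0,-0.06,0,0,0,-1],[0,0,-0.08,0,0,0,-1],[0,0,-0.06,0,0,0,-1],[0,0,-0.05,0,0,0,-1],[0,0,-0.03,0,0,0,-1],[0,0,0,0,0,0,-1],[0,0,0,0,0,0,-1]]]'
```

```text
clock: 21.22
ee_pos: [537.2, 25.4, 134.2]
ee_rot: [0.014, 1.0, 0.0, -0.0]
ft_force: [-0.4, 0.3, -5.0]
grip_width: 23.6
clock: 21.8
ee_pos: [537.4, 24.4, 64.4]
ee_rot: [0.015, 1.0, 0.0, -0.0]
ft_force: [-0.5, 0.3, -5.0]
grip_width: 23.9
```

```bash

python3 -m creep '[[[0,0,-0.004,0,0,0,-1],[0,0,-0.004,0,0,0,-1],[0,0,-0.004,0,0,0,-1],[0,0,0,0,0,0,-1],[0,0,0,0,0,0,-1]]]'
python3 -m creep '[[[0,0,-0.003,0,0,0,-1],[0,0,0,0,0,0,-1]]]'
python3 -m creep '[[[0,0,-0.003,0,0,0,-1],[0,0,0,0,0,0,-1]]]'
```

```text
clock: 22.22
ee_pos: [537.4, 24.0, 61.6]
ee_rot: [0.015, 1.0, -0.0, 0.0]
ft_force: [-0.1, 0.7, -5.5]
grip_width: 24.3
clock: 22.38
ee_pos: [537.3, 24.0, 60.6]
ee_rot: [0.015, 1.0, -0.0, 0.0]
ft_force: [0.2, 0.4, -4.3]
grip_width: 24.0
clock: 22.55
ee_pos: [537.7, 23.8, 60.5]
ee_rot: [0.015, 1.0, -0.0, 0.0]
ft_force: [-1.8, -0.5, -0.8]
grip_width: 24.5
```

```bash

python3 -m creep '[[[0,0,0,0,0,0,-0.3],[0,0,0,0,0,0,-0.1],[0,0,0,0,0,0,0.05],[0,0,0,0,0,0,0.05],[0,0,0.04,0,0,0,0.05],[0,0,0.08,0,0,0,0.05],[0,0,0.1,0,0,0,0.05],[0,0,0.1,0,0,0,0.05],[-0.04,0.08,0,0,0,-0.06,0.4],[-0.04,0.08,0,0,0,-0.07,0.4],[-0.04,0.08,0,0,0,-0.07,0.4],[-0.04,0.08,0,0,0,-0.07,0.4]]]'
python3 -m creep '[[[-0.04,0.08,0,0,0,-0.07,0.4],[-0.04,0.06,0,0,0,-0.07,0.4],[-0.04,0.06,0,0,0,-0.07,0.4],[-0.04,0.06,0,0,0,-0.07,0.4],[-0.03,0.02,0,0,0,-0.07,0.4],[-0.03,0,0,0,0,-0.07,0.4],[0,0,0,0,0,-0.07,0.4],[0,0,0,0,0,-0.07,0.4],[0,0,0,0,0,-0.07,0.4],[0,0,0,0,0,-0.07,0.4],[0,0,0,0,0,-0.03,0.4],[0,0,0,0,0,0,0.4]]]'
python3 - <<'E'
from h import *
im,d=snap('top'); C=cloud('top',d); X,Y,Z=C[...,0],C[...,1],C[...,2]
im2,d2=snap('side'); S=cloud('side',d2)
for p,a,b in [((440,325),60,75),((597,25),95,110),((538,23),95,110)]:
  for D in (C,S):
    m=(np.hypot(D[...,0]-p[0],D[...,1]-p[1])<36)&(D[...,2]>a)&(D[...,2]<b); print(p,m.sum(),np.nanpercentile(D[m],[2,50,98],axis=0).round(1).tolist() if m.sum() else 0)
E
```

```text
clock: 23.55
ee_pos: [497.2, 104.7, 141.0]
ee_rot: [0.228, 0.974, 0.0, 0.001]
ft_force: [-0.2, -0.2, 1.0]
grip_width: 60.0
clock: 24.55
ee_pos: [442.6, 174.1, 140.8]
ee_rot: [0.718, 0.696, 0.0, 0.0]
ft_force: [-0.2, 0.1, 0.5]
grip_width: 59.6
(440, 325) 0 0
(440, 325) 43 [[431.4, 309.0, 60.4], [444.2, 317.4, 66.7], [454.3, 336.7, 72.1]]
(597, 25) 94 [[584.5, 14.5, 97.6], [596.4, 26.5, 101.1], [608.4, 38.4, 105.4]]
(597, 25) 0 0
(538, 23) 88 [[525.0, 14.8, 96.5], [536.7, 24.4, 101.1], [546.3, 36.2, 104.9]]
(538, 23) 0 0
```

```bash

python3 -m creep '[[[-0.006,0.1,0,-0.0555,0,0,0.4],[0,0.12,0,-0.0555,0,0,0.4],[0,0.12,0,0,0,0,0.4],[0,0.12,0,0,0,0,0.4],[0,0.1,0,0,0,0,0.4],[0,0.032,0,0,0,0,0.4],[0,0,0,0,0,0,0.4],[0,0,0,0,0,0,0.4]]]'
python3 - <<'E'
from h import *
im,d=snap('side'); C=cloud('side',d)
save('a9',cv2.resize(im[60:200,210:360],(643,600),interpolation=3))
E
```

```text
clock: 25.32
ee_pos: [440.8, 321.4, 139.8]
ee_rot: [0.714, 0.694, -0.061, 0.063]
ft_force: [1.0, -0.4, 0.2]
grip_width: 59.7
```

View pics/a9.png

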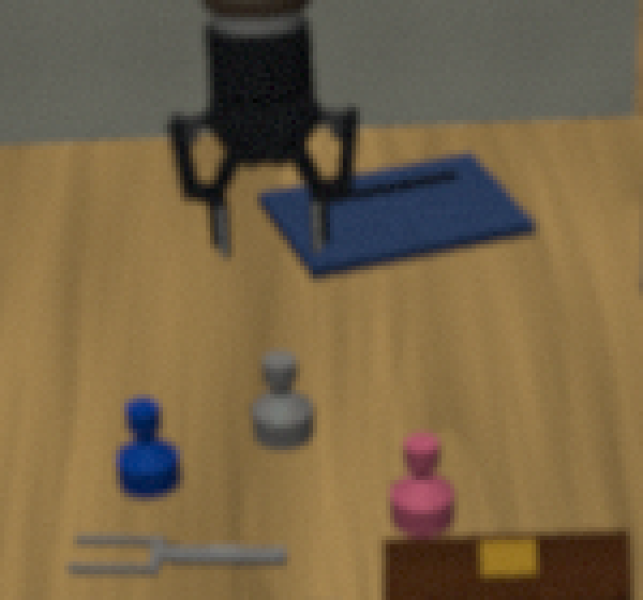

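Side view: the fingers straddle the remaining steel weight at (282,400), clear of the blue one at (148,445). Going down.

```bash

python3 -m creep '[[[0,0,-0.1,0,0,0,0.4],[0,0,-0.1,0,0,0,0.4],[0,0,-0.1,0,0,0,0.4],[0,0,-0.08,0,0,0,0.4],[0,0,-0.05,0,0,0,0.4],[0,0,-0.026,0,0,0,0.4],[0,0,0,0,0,0,0.2],[0,0,0,0,0,0,-0.1],[0,0,0,0,0,0,-0.4],[0,0,0,0,0,0,-1],[0,0,0,0,0,0,-1],[0,0,0,0,0,0,-1]]]'
python3 -m creep '[[[0,0,0,0,0,0,-1],[0,0,0,0,0,0,-1],[0,0,0.02,0,0,0,-1],[0,0,0.04,0,0,0,-1],[0,0,0.06,0,0,0,-1],[0,0,0,0,0,0,-1],[0,0,0,0,0,0,-1]]]'
python3 - <<'E'
from h import *
im2,d2=snap('side'); D=cloud('side',d2); e=ctrl.get_state()['ee_pos']
z0=30
for a,b in ((z0+2,z0+24),(z0+50,z0+70)):
    m=(np.hypot(D[...,0]-441,D[...,1]-322)<36)&(D[...,2]>a)&(D[...,2]<b); print(m.sum(),np.nanpercentile(D[m],[2,50,98],axis=0).round(1).tolist())
E
```

```text
clock: 26.37
ee_pos: [441.8, 322.5, 27.6]
ee_rot: [0.715, 0.694, -0.06, 0.063]
ft_force: [-1.6, -1.7, 6.6]
grip_width: 24.4
clock: 26.95
ee_pos: [441.5, 322.4, 56.7]
ee_rot: [0.715, 0.694, -0.059, 0.063]
ft_force: [-0.1, 0.6, -5.8]
grip_width: 23.9
89 [[420.4, 296.8, 32.9], [443.2, 305.7, 44.2], [465.9, 321.0, 53.5]]
105 [[419.9, 307.7, 80.6], [445.0, 318.3, 92.0], [468.2, 332.9, 99.6]]
```

```bash

python3 -m creep '[[[0,0,0.08,0,0,0,-1],[0,0,0.1,0,0,0,-1],[0,0,0.1,0,0,0,-1],[0.01,-0.04,0.08,0,0,0,-1],[0.03,-0.08,0.012,0,0,0,-1],[0.03,-0.12,0,0,0,0,-1],[0.03,-0.12,0,0,0,0,-1],[0.03,-0.12,0,0,0,0,-1],[0.03,-0.12,0,0,0,0,-1],[0.03,-0.12,0,0,0,0,-1],[0.03,-0.12,0,0,0,0,-1],[0.03,-0.12,0,0,0,0,-1]]]'
python3 -m creep '[[[0.03,-0.12,0,0,0,0,-1],[0.03,-0.12,0,0,0,0,-1],[0.03,-0.12,0,0,0,0,-1],[0.03,-0.12,0,0,0,0,-1],[0.03,-0.08,0,0,0,0,-1],[0,-0.056,0,0,0,0,-1],[0,0,0,0,0,0,-1],[0,0,0,0,0,0,-1],[0,0,0,0,0,0,-1]]]'
```

```text
clock: 28.0
ee_pos: [502.4, 80.6, 147.5]
ee_rot: [0.715, 0.694, -0.061, 0.062]
ft_force: [0.6, 0.2, -4.8]
grip_width: 24.2
clock: 28.75
ee_pos: [539.7, -71.1, 147.7]
ee_rot: [0.715, 0.694, -0.061, 0.061]
ft_force: [-0.7, 1.0, -5.6]
grip_width: 23.9
```

```bash

python3 -m creep '[[[-0.01,0.06,0,0,0,0,-1],[-0.01,0.058,0,0,0,0,-1],[0,0,0,0,0,0,-1],[0,0,0,0,0,0,-1]]]'
python3 -m creep '[[[0,0,-0.04,0,0,0,-1],[0,0,-0.06,0,0,0,-1],[0,0,-0.06,0,0,0,-1],[0,0,0,0,0,0,-1]]]'
```

```text
clock: 29.08
ee_pos: [535.0, -41.0, 148.0]
ee_rot: [0.714, 0.695, -0.061, 0.062]
ft_force: [0.2, -1.1, -5.0]
grip_width: 23.9
clock: 29.42
ee_pos: [532.7, -42.1, 104.5]
ee_rot: [0.715, 0.694, -0.063, 0.059]
ft_force: [-1.0, 0.4, -5.8]
grip_width: 24.1
```

```bash

python3 -m creep '[[[0,0,0,0,0,0,-1],[0,0,-0.04,0,0,0,-1],[0,0,-0.06,0,0,0,-1],[0,0,-0.04,0,0,0,-1],[0,0,-0.02,0,0,0,-1],[0,0,-0.01,0,0,0,-1],[0,0,0,0,0,0,-1],[0,0,0,0,0,0,-1]]]'
python3 -m creep '[[[0,0,-0.004,0,0,0,-1],[0,0,0,0,0,0,-1]]]'
```

```text
clock: 30.08
ee_pos: [536.1, -42.6, 66.8]
ee_rot: [0.715, 0.694, -0.061, 0.063]
ft_force: [-0.2, -0.5, -5.2]
grip_width: 24.3
clock: 30.25
ee_pos: [536.4, -42.6, 66.0]
ee_rot: [0.715, 0.694, -0.06, 0.063]
ft_force: [0.3, -1.2, -4.6]
grip_width: 23.9
```

```bash

python3 -m creep '[[[-0.004,0.004,-0.004,0,0,0,-1],[0,0,-0.004,0,0,0,-1],[0,0,-0.004,0,0,0,-1],[0,0,0,0,0,0,-1],[0,0,0,0,0,0,-1]]]'
python3 -m creep '[[[0,0,-0.003,0,0,0,-1],[0,0,0,0,0,0,-1]]]'
python3 -m creep '[[[0,0,-0.003,0,0,0,-1],[0,0,0,0,0,0,-1]]]'
```

```text
clock: 30.67
ee_pos: [534.8, -41.5, 62.2]
ee_rot: [0.715, 0.694, -0.061, 0.062]
ft_force: [0.6, -1.3, -5.8]
grip_width: 24.1
clock: 30.83
ee_pos: [534.8, -41.5, 61.8]
ee_rot: [0.715, 0.694, -0.061, 0.062]
ft_force: [0.1, -0.7, -2.3]
grip_width: 24.1
clock: 31.0
ee_pos: [534.9, -41.7, 61.7]
ee_rot: [0.715, 0.694, -0.061, 0.063]
ft_force: [-3.9, -0.0, 4.2]
grip_width: 24.0
```

```bash

python3 -m creep '[[[0,0,0,0,0,0,-0.4],[0,0,0,0,0,0,-0.3],[0,0,0,0,0,0,-0.2],[0,0,0,0,0,0,-0.2],[0,0,0.02,0,0,0,-0.2],[0,0,0.06,0,0,0,-0.2],[0,0,0.1,0,0,0,-0.2],[0,0.02,0.1,0,0,0,-0.2],[0,0.1,0.1,0,0,0,-0.2],[-0.02,0.12,0,0.0555,0,0,-0.4],[-0.04,0.12,0,0.0555,0,0,-0.8],[-0.04,0.12,0,0,0,0,-1]]]'
python3 -m creep '[[[-0.06,0.12,0,0,0,0,-1],[-0.06,0.12,0,0,0,0,-1],[-0.06,0.12,0,0,0,0,-1],[0,0.12,0,0,0,0,-1],[0,0,0,0,0,0,-1]]]'
python3 - <<'E'
from h import *
im,d=snap('top'); C=cloud('top',d); X,Y,Z=C[...,0],C[...,1],C[...,2]
for p,a,b in [((597,25),95,110),((538,23),95,110),((536,-40),95,110)]:
    m=(np.hypot(X-p[0],Y-p[1])<30)&(Z>a)&(Z<b); print(p,m.sum(),np.nanpercentile(C[m],[2,50,98],axis=0).round(1).tolist() if m.sum() else 0)
m=(Z>120)&(X>480)&(X<660)&(Y<-60)&(Y>-220); print('lid',np.nanpercentile(C[m],[1,50,99],axis=0).round(1).tolist())
save('a10',cv2.resize(im[120:280,180:400],(800,582),interpolation=3))
E
```

```text
clock: 32.0
ee_pos: [510.8, 77.9, 157.4]
ee_rot: [0.719, 0.695, 0.002, 0.0]
ft_force: [-0.9, 0.0, -0.0]
grip_width: 2.5
clock: 32.42
ee_pos: [463.8, 202.8, 156.5]
ee_rot: [0.716, 0.698, 0.001, -0.001]
ft_force: [0.3, 0.8, -0.4]
grip_width: 0.1
(597, 25) 93 [[584.5, 12.1, 96.6], [596.3, 24.0, 101.1], [608.2, 35.9, 105.0]]
(538, 23) 91 [[525.0, 10.1, 96.8], [536.8, 22.0, 101.1], [546.5, 33.7, 104.0]]
(536, -40) 94 [[522.3, -49.1, 98.1], [534.1, -37.3, 101.7], [546.0, -25.5, 105.9]]
lid [[496.8, -166.6, 121.5], [566.1, -128.1, 177.1], [632.1, -69.2, 235.0]]
```

View pics/a10.png

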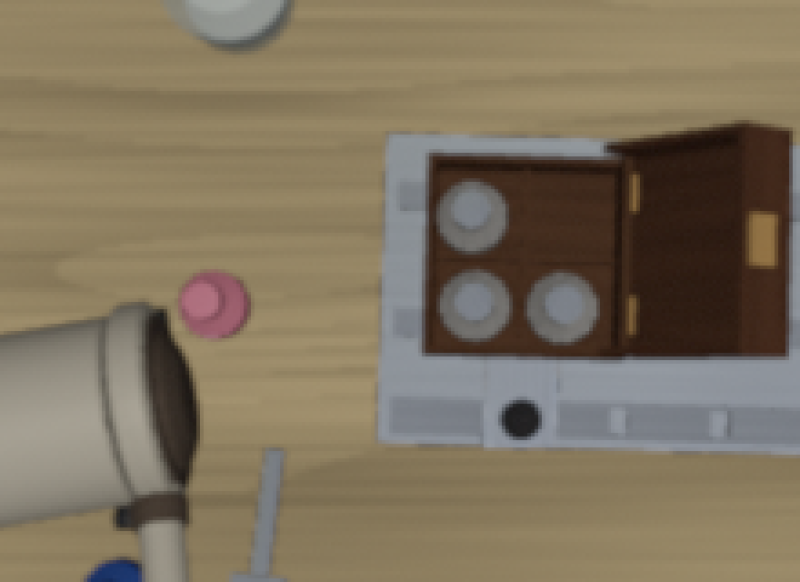

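```bash

python3 -m creep '[[[0,0,0.1,0,0,0,-1],[0,0,0.11,0,0,0,-1],[0,0,0.11,0,0,0,-1],[0,0,0.1,0,0,0,-1],[0.03,-0.118,0,0,0,0,-1],[0.03,-0.118,0,0,0,0,-1],[0.03,-0.118,0,0,0,0,-1],[0.03,-0.118,0,0,0,0,-1],[0.03,-0.118,0,0,0,0,-1],[0.03,-0.118,0,0,0,0,-1],[0.03,-0.118,0,0,0,0,-1],[0,0,0,0,0,0,-1]]]'
python3 - <<'E'
from h import *
im,d=snap('top'); C=cloud('top',d)
im2,d2=snap('side')
for n,D in (('top',C),('side',cloud('side',d2))):
  for r in eyes.cut_out(n,'weight1'):
    m=r['pixels']; print(n,round(r['conf'],2),np.nanmedian(D[m],0).round(),(im if n=='top' else im2)[m].mean(0).round())
E
```

```text
clock: 33.47
ee_pos: [518.2, -13.6, 261.0]
ee_rot: [0.72, 0.694, -0.001, 0.001]
ft_force: [0.3, -0.2, -0.1]
grip_width: 0.1
top 0.82 [342. 265.  30.] [ 39.  60. 106.]
top 0.69 [538. 200.  30.] [146.  93. 102.]
side 0.7 [343. 258.  30.] [28. 50. 97.]
side 0.54 [542. 190.  28.] [136.  72.  81.]
```

```bash

python3 -m creep '[[[0.03,-0.113,0,0,0,0,-1],[0.03,-0.113,0,0,0,0,-1],[0.03,-0.113,0,0,0,0,-1],[0.03,-0.113,0,0,0,0,-1],[0.03,-0.113,0,0,0,0,-1],[0.03,-0.113,0,0,0,0,-1],[0.016,-0.113,0,0,0,0,-1],[0,0,-0.08,0,0,0,-1],[0,0,-0.1,0,0,0,-1],[0,0,-0.1,0,0,0,-1],[0,0,-0.05,0,0,0,-1],[0,0,0,0,0,0,-1]]]'
```

```text
clock: 34.67
ee_pos: [564.4, -203.5, 174.6]
ee_rot: [0.717, 0.697, -0.001, -0.003]
ft_force: [-0.3, 0.8, -1.1]
grip_width: -0.2
```

```bash

python3 -m creep '[[[0,0.03,0,0,0,0,-1],[0,0.03,0,0,0,0,-1],[0,0.02,0,0,0,0,-1],[0,0.02,0,0,0,0,-1],[0,0.02,0,0,0,0,-1],[0,0.02,0,0,0,0,-1],[0,0.02,0,0,0,0,-1],[0,0.02,0,0,0,0,-1],[0,0.02,0,0,0,0,-1],[0,0.02,0,0,0,0,-1]]]'
python3 -m creep '[[[0,0.02,0,0,0,0,-1],[0,0.02,0,0,0,0,-1],[0,0.02,0,0,0,0,-1],[0,0.02,0,0,0,0,-1],[0,0.02,0,0,0,0,-1],[0,0.02,0,0,0,0,-1],[0,0.02,0,0,0,0,-1],[0,0.02,0,0,0,0,-1]]]'
```

```text
clock: 35.5
ee_pos: [566.1, -150.1, 178.1]
ee_rot: [0.718, 0.696, 0.0, -0.0]
ft_force: [0.6, -1.3, 1.5]
grip_width: -0.1
clock: 36.17
ee_pos: [567.9, -113.3, 185.5]
ee_rot: [0.718, 0.696, -0.0, 0.004]
ft_force: [-13.1, -5.1, 32.3]
grip_width: 0.1
```

```bash

python3 -m creep '[[[0,-0.02,0.02,0,0,0,-1],[0,-0.02,0.03,0,0,0,-1],[0,0,0,0,0,0,-1],[0,0,0,0,0,0,-1]]]'
python3 - <<'E'
from h import *
im,d=snap('side'); D=cloud('side',d)
save('a11',cv2.resize(im[160:290,250:400],(692,600),interpolation=3))
e=ctrl.get_state()['ee_pos']
m=(abs(D[...,0]-567)<90)&(abs(D[...,1]+120)<80)&(D[...,2]>110)&(D[...,2]<340);P=D[m]
for z in range(110,340,15):
    q=P[abs(P[:,2]-z)<7.5]
    if len(q): print(z,len(q),np.percentile(q,[2,98],axis=0).round().tolist())
E
```

```text
clock: 36.5
ee_pos: [566.2, -120.6, 190.5]
ee_rot: [0.718, 0.696, 0.0, -0.0]
ft_force: [0.4, -0.3, 0.0]
grip_width: -0.5
110 99 [[506.0, -96.0, 110.0], [632.0, -86.0, 117.0]]
125 214 [[502.0, -98.0, 118.0], [632.0, -88.0, 132.0]]
140 224 [[504.0, -100.0, 133.0], [633.0, -90.0, 147.0]]
155 218 [[502.0, -101.0, 148.0], [632.0, -92.0, 162.0]]
170 228 [[504.0, -104.0, 163.0], [632.0, -95.0, 177.0]]
185 218 [[503.0, -107.0, 178.0], [633.0, -97.0, 192.0]]
200 190 [[502.0, -109.0, 193.0], [634.0, -99.0, 207.0]]
215 249 [[502.0, -132.0, 208.0], [633.0, -102.0, 222.0]]
230 244 [[501.0, -133.0, 223.0], [635.0, -102.0, 237.0]]
245 300 [[502.0, -134.0, 238.0], [634.0, -72.0, 251.0]]
260 192 [[532.0, -137.0, 253.0], [602.0, -111.0, 267.0]]
275 174 [[519.0, -141.0, 268.0], [616.0, -111.0, 282.0]]
290 241 [[509.0, -141.0, 283.0], [626.0, -122.0, 297.0]]
305 280 [[509.0, -142.0, 298.0], [625.0, -112.0, 312.0]]
320 156 [[527.0, -140.0, 313.0], [608.0, -116.0, 326.0]]
335 67 [[531.0, -160.0, 328.0], [602.0, -127.0, 340.0]]
```

View pics/a11.png

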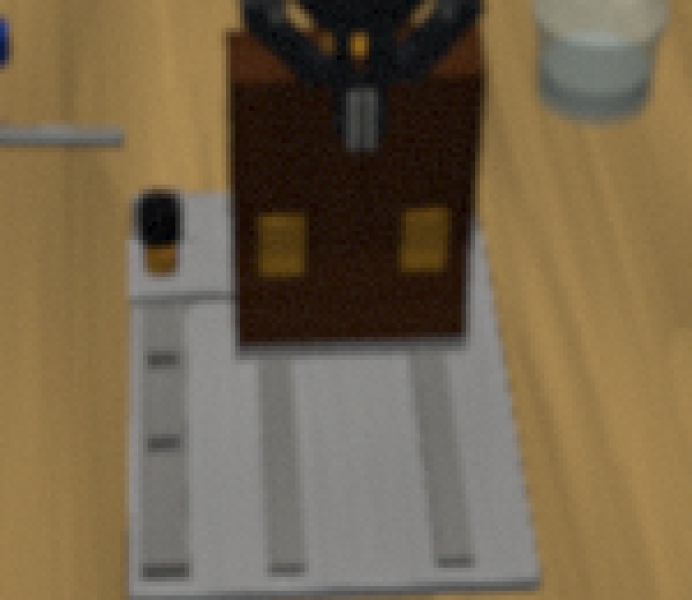

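```bash

python3 -m creep '[[[0,0,0.04,0,0,0,-1],[0,0,0.036,0,0,0,-1],[0,0.02,0,0,0,0,-1],[0,0.02,0,0,0,0,-1],[0,0.02,0,0,0,0,-1],[0,0.02,0,0,0,0,-1],[0,0.02,0,0,0,0,-1],[0,0.02,0,0,0,0,-1]]]'
python3 -m creep '[[[0,0.02,0,0,0,0,-1],[0,0.02,0,0,0,0,-1],[0,0.02,0,0,0,0,-1],[0,0.02,0,0,0,0,-1],[0,0.02,0,0,0,0,-1]]]'
python3 -m creep '[[[0,0.02,0,0,0,0,-1],[0,0.02,0,0,0,0,-1],[0,0,0,0,0,0,-1]]]'
python3 - <<'E'
from h import *
im,d=snap('side'); D=cloud('side',d)
m=(abs(D[...,0]-567)<80)&(abs(D[...,1]+50)<130)&(D[...,2]>100)&(D[...,2]<230);P=D[m]
for z in range(105,230,20):
    q=P[abs(P[:,2]-z)<7.5]
    if len(q): print(z,len(q),np.percentile(q,[2,98],axis=0).round().tolist())
E
```

```text
clock: 37.22
ee_pos: [566.1, -90.0, 209.5]
ee_rot: [0.717, 0.697, -0.0, -0.0]
ft_force: [1.1, 0.1, -0.2]
grip_width: -0.1
clock: 37.63
ee_pos: [566.2, -65.2, 209.8]
ee_rot: [0.718, 0.697, -0.0, -0.0]
ft_force: [0.0, -0.4, -0.5]
grip_width: -0.2
clock: 37.88
ee_pos: [566.3, -54.8, 209.9]
ee_rot: [0.717, 0.697, 0.0, -0.0]
ft_force: [-0.1, -0.3, 0.8]
grip_width: 0.1
105 121 [[504.0, -92.0, 100.0], [634.0, -78.0, 112.0]]
125 343 [[504.0, -90.0, 118.0], [633.0, -74.0, 132.0]]
145 348 [[503.0, -80.0, 138.0], [634.0, -64.0, 152.0]]
165 342 [[504.0, -70.0, 158.0], [635.0, -55.0, 172.0]]
185 341 [[505.0, -61.0, 178.0], [636.0, -46.0, 192.0]]
205 328 [[505.0, -51.0, 198.0], [634.0, -36.0, 212.0]]
225 311 [[505.0, -43.0, 218.0], [636.0, -1.0, 230.0]]
```

```bash

python3 -m creep '[[[-0.04,0,0.05,0,0,0.07,-1],[-0.04,0,0.05,0,0,0.07,-1],[-0.04,0,0,0,0,0.07,-1],[-0.04,0,0,0,0,0.07,-1],[-0.04,0,0,0,0,0.07,-0.5],[-0.04,0,0,0,0,0.07,0.3],[-0.04,0.02,0,0,0,0.07,0.3],[-0.04,0.03,0,0,0,0.07,0.3],[-0.04,0.03,0,0,0,0.07,0.3],[-0.04,0.03,0,0,0,0.07,0.3],[-0.03,0.03,0,0,0,0.07,0.3],[0,0.03,0,0,0,0.07,0.3]]]'
python3 -m creep '[[[0,0,0,0,0,0.07,0.3],[0,0,0,0,0,0.07,0.3],[0,0,0,0,0,0.02,0.3],[0,0,0,0,0,0,0.3],[0,0,0,0,0,0,0.3],[0,0,0,0,0,0,0.3],[0,0,0,0,0,0,0.3],[0,0,0,0,0,0,0.3],[0,0,0,0,0,0,0.3],[0,0,0,0,0,0,0.3],[0,0,0,0,0,0,0.3],[0,0,0,0,0,0,0.3]]]'
python3 - <<'E'
from h import *
im,d=snap('side'); D=cloud('side',d); X,Y,Z=[D[...,i] for i in range(3)]
save('a12',cv2.resize(im[130:290,230:400],(638,600),interpolation=3))
m=(X>510)&(X<625)&(Y>-70)&(Y<50)&(Z>60)&(Z<200); print('lid',np.percentile(D[m],[2,50,98],axis=0).round(1).tolist())
p=D[m]; A=np.c_[p[:,:2],np.ones(len(p))]; print(np.linalg.lstsq(A,p[:,2],rcond=None)[0])
m=(np.hypot(X-459,Y+11)<25)&(Z>60)&(Z<90); print('knob',np.percentile(D[m],[2,50,98],axis=0).round(1).tolist())
E
```

```text
clock: 38.93
ee_pos: [457.8, -13.1, 234.9]
ee_rot: [0.138, 0.99, -0.0, -0.0]
ft_force: [0.9, -1.1, -0.3]
grip_width: 55.7
clock: 39.93
ee_pos: [458.8, -13.3, 234.8]
ee_rot: [0.015, 1.0, 0.0, -0.0]
ft_force: [0.6, -0.8, 0.2]
grip_width: 55.5
lid [[512.2, -68.1, 109.9], [566.8, -13.0, 113.6], [622.3, 47.4, 117.5]]
[-1.56887855e-03 -3.52978460e-03  1.14488451e+02]
knob [[447.8, -25.6, 62.0], [460.9, -17.0, 78.5], [474.5, 1.1, 86.0]]
```

View pics/a12.png

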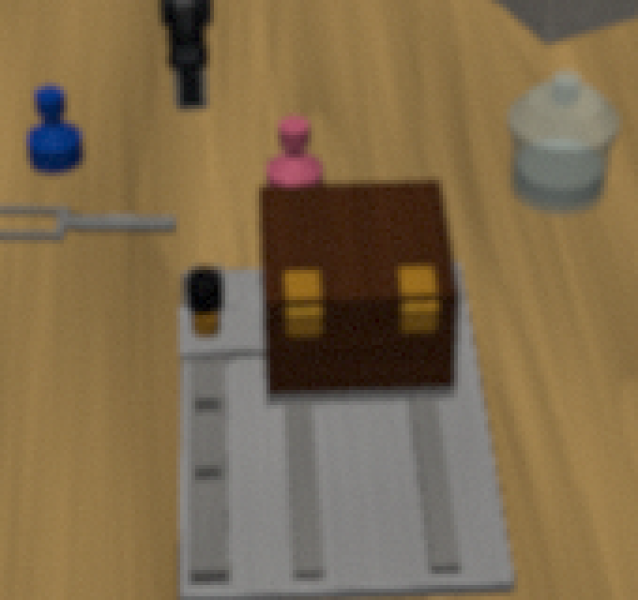

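```bash

python3 -m creep '[[[0.002,0.004,-0.1,0,0,0,0.3],[0,0,-0.12,0,0,0,0.3],[0,0,-0.12,0,0,0,0.3],[0,0,-0.12,0,0,0,0.3],[0,0,-0.12,0,0,0,0.3],[0,0,-0.08,0,0,0,0.3],[0,0,-0.06,0,0,0,0.3],[0,0,-0.035,0,0,0,0.3],[0,0,-0.02,0,0,0,0.3],[0,0,0,0,0,0,0.3],[0,0,0,0,0,0,0],[0,0,0,0,0,0,-0.3]]]'
python3 -m creep '[[[0,0,0,0,0,0,-1],[0,0,0,0,0,0,-1],[0,0,0,0,0,0,-1],[0,0,0,0,0,0,-1],[0,0,0,0,0,0,-1]]]'
```

```text
clock: 40.98
ee_pos: [460.4, -12.1, 42.4]
ee_rot: [0.015, 1.0, 0.0, 0.001]
ft_force: [-0.1, 14.0, 10.1]
grip_width: 32.2
clock: 41.4
ee_pos: [460.5, -12.2, 42.7]
ee_rot: [0.015, 1.0, 0.0, 0.001]
ft_force: [-0.9, 3.0, 5.6]
grip_width: 26.0
```

```bash

python3 -m creep '[[[0,0,0.008,0,0,0,-1],[0,0,0.008,0,0,0,-1],[0,0,0.008,0,0,0,-1],[0,0,0.008,0,0,0,-1],[0,0,0.008,0,0,0,-1],[0,0,0.008,0,0,0,-1],[0,0,0.008,0,0,0,-1],[0,0,0,0,0,0,-1]]]'
python3 -m creep '[[[-0.0003,-0.01,0,0,0,0,-1],[-0.0006,-0.02,0,0,0,0,-1],[-0.0009,-0.03,0,0,0,0,-1],[-0.0012,-0.04,0,0,0,0,-1],[-0.0012,-0.04,0,0,0,0,-1],[-0.0012,-0.04,0,0,0,0,-1]]]'
```

```text
clock: 42.07
ee_pos: [460.3, -12.3, 55.3]
ee_rot: [0.015, 1.0, -0.0, 0.001]
ft_force: [5.8, 1.0, -9.1]
grip_width: 26.1
clock: 42.57
ee_pos: [458.7, -57.3, 54.9]
ee_rot: [0.015, 1.0, 0.0, 0.001]
ft_force: [5.7, 2.1, -9.2]
grip_width: 26.2
```

```bash

python3 -m creep '[[[-0.0012,-0.04,0,0,0,0,-1],[-0.0012,-0.04,0,0,0,0,-1],[-0.0012,-0.04,0,0,0,0,-1],[-0.0012,-0.04,0,0,0,0,-1],[-0.0012,-0.04,0,0,0,0,-1],[-0.0012,-0.04,0,0,0,0,-1],[-0.0012,-0.04,0,0,0,0,-1],[-0.0012,-0.04,0,0,0,0,-1],[-0.0009,-0.03,0,0,0,0,-1],[-0.0006,-0.015,0,0,0,0,-1],[-0.0003,-0.007,0,0,0,0,-1],[0,0,0,0,0,0,-1]]]'
python3 -m creep '[[[0,0,-0.008,0,0,0,-1],[0,0,-0.008,0,0,0,-1],[0,0,-0.008,0,0,0,-1],[0,0,-0.008,0,0,0,-1],[0,0,-0.008,0,0,0,-1],[0,0,-0.008,0,0,0,-1],[0,0,-0.008,0,0,0,-1],[0,0,0,0,0,0,-1],[0,0,0,0,0,0,-1]]]'
```

```text
clock: 43.57
ee_pos: [455.4, -150.7, 54.8]
ee_rot: [0.015, 1.0, -0.0, 0.001]
ft_force: [4.2, -1.3, -8.8]
grip_width: 26.1
clock: 44.32
ee_pos: [455.5, -150.8, 42.7]
ee_rot: [0.015, 1.0, -0.0, 0.0]
ft_force: [-1.2, -0.0, 8.1]
grip_width: 26.3
```

Back at the gripped-home height of 42.7. Release, retreat, and check.

```bash

python3 -m creep '[[[0,0,0,0,0,0,-0.3],[0,0,0,0,0,0,0.2],[0,0,0,0,0,0,0.3],[0,0,0,0,0,0,0.3],[0,0,0.04,0,0,0,0.3],[0,0,0.08,0,0,0,0.3],[0,0,0.1,0,0,0,0.3],[0,0.02,0.12,0,0,0,0.3],[0,0.12,0.12,0,0,0,0.3],[0,0.14,0,0,0,0,0.3],[0,0.14,0,0,0,0,0.3],[0,0.14,0,0,0,0,0.3]]]'
python3 -m creep '[[[-0.02,0.14,0,0,0,0,0.3],[-0.04,0.14,0,0,0,0,0.3],[-0.04,0.14,0,0,0,0,0.3],[0,0,0,0,0,0,0.3],[0,0,0,0,0,0,0.3]]]'
python3 - <<'E'
from h import *
im,d=snap('top'); D=cloud('top',d); im2,d2=snap('side'); S=cloud('side',d2)
for n,E in (('top',D),('side',S)):
  X,Y,Z=[E[...,i] for i in range(3)]
  m=(np.hypot(X-454,Y+149)<22)&(Z>76)&(Z<100); print(n,'knob',np.percentile(E[m],[2,50,98],axis=0).round(1).tolist())
  m=(X>510)&(X<610)&(Y>-200)&(Y<-95)&(Z>60)&(Z<200); print('lid',np.percentile(E[m],[2,50,98],axis=0).round(1).tolist())
for q in ('jar','scoop','forks'):
  r=eyes.cut_out('top',q)[0]; print(q,np.nanmedian(D[r['pixels']],0).round())
save('a13',np.hstack([cv2.resize(im[130:280,240:480],(480,300),interpolation=3),cv2.resize(im2[190:300,250:380],(320,300),interpolation=3)]))
E
```

```text
clock: 45.32
ee_pos: [455.3, -9.7, 157.2]
ee_rot: [0.015, 1.0, -0.0, 0.001]
ft_force: [0.5, -0.5, 0.1]
grip_width: 55.2
clock: 45.73
ee_pos: [429.5, 95.6, 156.1]
ee_rot: [0.013, 1.0, -0.0, 0.0]
ft_force: [-0.7, -0.2, -0.5]
grip_width: 55.6
top knob [[440.7, -160.2, 77.1], [452.7, -148.0, 82.8], [464.7, -136.2, 86.2]]
lid [[511.9, -197.7, 109.1], [559.1, -147.6, 113.2], [608.3, -96.4, 117.6]]
side knob [[443.2, -167.1, 76.7], [455.5, -156.7, 82.2], [468.1, -139.9, 86.3]]
lid [[512.1, -198.5, 110.1], [560.6, -149.4, 113.5], [608.0, -97.4, 117.3]]
jar [753. 187.  83.]
scoop [ 362. -327.    4.]
forks [ 362. -327.    4.]
```

View pics/a13.png

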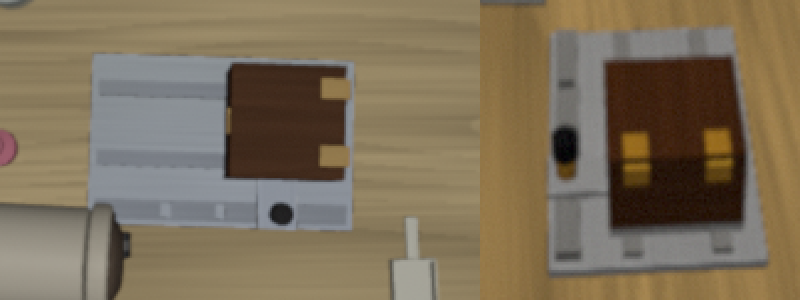

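The knob top reads 82.8 mm, against 82.9 mm at the start, so the plunger is home. Its position is the same as at the start too. The lid is flat and shut at about 113 mm. Handing in.

```bash
python3 -c "
from workcell import ctrl
print(ctrl.hand_in(), ctrl.get_state()['clock'])"
```

```text
the job is handed in; nothing more can be done
the job is handed in; nothing more can be done
```

The job is done and handed in at about 46 s. I indexed the carriage to the loading slot and set the three steel weights on the shelf down gently in compartments 1, 2 and 3. I then shut the lid, slid the carriage back to the right-hand slot and let the plunger down.

**Last checks:**
- **Plunger:** the knob top is at 82.8 mm, against 82.9 mm at the start, and at the starting position, so the pin is home.
- **Lid and weights:** the lid is flat and shut at about 113 mm. Before I shut it, the three weight heads were at about 101 mm (nominal 102), so the weights stood upright.
- **Look-alikes and bystanders:** the blue and pink look-alikes, the jar and the scoop are where they were. In the last check the network mistook the scoop for the forks, so I have no final position for the forks. They looked in place in the side view after the lid was shut.

**What went wrong or disagreed:**
- The real fingertips sat about 33 mm higher than the reported TCP implied, so the first grip on the knob closed above it. I measured the offset by touching the knob top and used it from then on.
- While I was pushing the lid, its edge touched the gripper's finger linkage, and I read 32 N at the wrist before raising the tool. This was below the 40 N limit, but I only read the force at the end of each move, so a higher peak in between is possible.
- The weight in compartment 2 ended about 5 to 7 mm off centre. The carriage also shifted about 2 mm in the loading slot.

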